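# Slide the back board of a picture frame home under its leaf springs

## Task

A picture frame lies face down with one end open and its dark brown back board only part way in. With the fingertips, press the board down hard on its springy packing and, keeping it pressed, slide it under the two leaf springs until it is fully home against the closed end, then take the hand away. Only press and push the board, never lift it; keep the fingers off the springs, and leave the things lying around the frame where they are.

Things in the scene. Friction and masses are not known exactly. Their poses are not given: they have to be found in the camera images.
- frame: Aluminium picture frame face down, fixed on a 270 x 190 mm black rubber mat. Origin: its centre at table height; +x runs along the slide from open to closed end, +z up. Inside 232 mm long (x -116 mm, open end, to +116 mm, closed end wall) and 153 mm wide; walls 4 mm thick, top 29 mm above the table. On both long sides a flange overhangs 9 mm inwards, underside at 26.5 mm.
- packing (a joint): Springy corrugated card under the board (frame x -113 to +113 mm), how far it is pressed down, in m: 0 free (board top 24 mm above the table), 0.006 at its stop (board top 18 mm). It begins to give at about 3 N and takes 2 N more per mm, about 15 N at the stop.
- board: Back board: flat dark brown hardboard 232 mm long (x) x 150 wide x 5 mm thick, 0.16 kg. Slippery to frame, packing and springs (friction about 0.2), its rough top grips fingertips (0.9 or more). Origin: centre of its underside; +x leads, as the frame's. Starts 66 to 90 mm short of home, tail out of the open end; home, its origin is at the frame's x = 0, tail flush with the open end.
- board_lead (a point): Middle of the board's leading edge, top face: 116 mm ahead of the board's centre. Pressed down enough it is lower than 20.5 mm above the table; lying free it is at 24 mm.
- board_tail (a point): Middle of the board's trailing edge, top face: 116 mm behind the board's centre.
- leaf_l: Left of two equal steel leaf springs, strip 16 mm wide, 42 mm left (+y) of the frame's middle line. Origin: its root under the flange of the closed end (frame x 115 mm, 25.5 mm above the table). It runs towards the open end and down to its lowest point (x 76 mm, underside 16.5 mm up), then rises to its tip (point leaf_l_tip). It pushes down on the board with about 1.5 to 5 N.
- leaf_r: Right of the two leaf springs, the same, 42 mm to the right (-y) of the frame's middle line. Origin: its root, as for the left one.
- leaf_l_tip (a point): Centre of the rolled tip (3 mm thick) of the left spring: frame x 63 mm, underside 20.5 mm and top 23.5 mm above the table at rest. The unpressed board runs against the tips and stops; pressed down more than 3.5 mm it passes under and lifts the springs.
- leaf_r_tip (a point): The same point of the right spring.
- end_rail: Bystander: the frame's loose fourth side, aluminium section 161 x 13 x 27 mm, lying on the table to the left of the frame. Origin: centre of its underside.
- driver: Bystander: screwdriver 160 mm long lying on the table to the right of the frame. Origin: centre of its underside.
- screw_jar: Bystander: small glass jar with lid, 40 mm across, 50 mm high, to the left of the frame's open end. Origin: centre of its underside.
- railcar: Bystander: white toy railcar 135 x 34 x 47 mm standing to the right of the frame beyond the screwdriver. Origin: centre of its underside.

How it is judged:
By the outcome, as a careful person would: the job done as asked, in the order asked, and still so for the second after the job is handed in, with the robot touching nothing.
It also fails if it takes over 30 s, if anything falls off the work surface, if the arm or the gripper's body presses on something with over 40 N, if the wrist force passes 120 N, or if a joint passes its speed limit or range.

## Robot

A 6-joint arm with a two-finger parallel gripper is mounted at the origin on the work surface. World frame = base frame: x ahead of the robot, y to its left, z up, the work surface at z = 0. Lengths are in m, angles in rad, forces in N, time in s.
With the tool pointing down it reaches from about 0.3 to 0.75 m from the base axis. Payload 8.5 kg.
Tool frame: the origin (TCP) lies at the very end of the fingers, on their centre line; the grasp point (between the pads) lies 19 mm behind it; z points along the fingers, y is the line along which they close (so a half turn about z gives the same grasp; the last joint's range is limited). The gripper opens to 85 mm and grips with 20 to 120 N. Pads are 22 mm wide; open, the fingers measure 114 mm over their backs; the gripper's body (76 mm by 85 mm) begins 54 mm behind the grasp point. The pads swing forward as they close: fully open they stand 13 mm farther back than shut.
Start: joints at [-1.484, 0.381, 1.297, -0, 1.464, -0.215], TCP at [0.163, -0.525, 0.231] pointing down, gripper open.
Joint ranges: [-3.11, 3.11], [-0.89, 2.33], [0.22, 2.48], [-1.42, 4.56], [0.17, 2.85], [-2.88, 2.88]. Speed limits (rad/s): [2.39, 2.39, 3.14, 3.14, 3.14, 3.14].

## Interface

Orientations are given as a unit quaternion [w, x, y, z].
In Python, from cell import observe, get_image, get_calibration, workorder, nets gives the robot as it stands.
- The arm moves only by the tool drive_tool, never from a script. Its argument "deltas" is a list of rows, each a list of 7 numbers: the finger opening in mm, from 0 to 85.4, then the shift along the tool's x, y, z in mm, then the turn, a rotation vector about the tool's x, y, z in degrees. A call has 1 to 10 rows; each row is the pose to reach, as a shift and turn from the pose commanded when the call began, along the tool's axes at that moment; what a row does not reach only later rows make up. A row lasts 1/10 s, in which the tool goes at most 50 mm and 8.59 degrees, less where a joint would pass 70% of its speed; a pose out of reach is approached as far as the arm can. A call with a gripper value outside its range is refused whole. The fingers move at their own pace and stop on an object; "grip_force" is the grip in N (left out, the last holds). Time passes only in rows, so rows that repeat a pose let the fingers close. It gives the time, the measured TCP pose, the force, the opening and the grip force at its end, in the units of the state.
- observe(): the state, without advancing time (a new reading comes with each control period).
- get_image(name): name is "scene" or "side" or "wrist"; returns (picture, depth): 400x640x3 uint8, red, green, blue; 400x640 float32, m along the optical axis (not along the pixel's ray), 0 where there is no reading.
- get_calibration(name): a dict with "camera_matrix" (3x3 intrinsics, pixels), "extrinsics" (4x4, takes a point from camera to world coordinates). Camera axes: x right, y down, z forward; pixel columns grow to the right and rows downward; lengths in m; the calibration is good to about 2 mm. A picture is of the moment at which its call begins: read the wrist's pose just before it. get_calibration takes no time and is no camera call; for the wrist camera it gives the pose at the moment of the call.
- workorder.hand_in(): hands the job in; it is judged then, once.
Trained networks look in the newest picture that a camera, given by its name, has taken for a name from the list of things; names that differ only in an ending like _2 or _b are one class to them, and where a whole thing is asked for, a point or a joint stands for the part that bears it (a point fixed in the world has none). Each returns a list of dicts, best first, with "score" (0 to 1); they miss things now and then, are a little off and sometimes report something else, mostly with a low value. They report only what shows in the picture. A call takes as long as a camera call.
- nets.masks_of(camera, thing): "region" (400x640 bool, what is visible of it) and "bbox" ([left, top, right, bottom] in pixels, round what is visible of it).
The state is a dict: "t": time; "joints": joint angles; "dq": joint speeds; "joint_efforts": joint torques, N m; "position": TCP position; "eef_rot": TCP orientation; "wrist_force": force on the tool from outside, world axes, zero at the start; "moment": the same for the moment, N m; "opening": finger opening in m; "grasp_force": force on a finger pad.
Only numpy, scipy, OpenCV 4.12 (cv2) and the standard library are available. Lean on these libraries where they do the work, as an engineer would, in place of code of your own. Each camera call takes 0.05 s, during which the arm holds its last target. There are 200 camera calls.

## Working session

There is one attempt and no reset: what is moved stays moved. The work goes in short steps, Python scripts to look and compute and a tool call to move; the robot and the scene stay as the last step left them, time stands still between calls to the robot, and variables do not carry over. Pictures are saved under pics/ and viewed, at most 10 in all, crops included, and the job is handed in when it is done.

Besides the shell and the picture viewer there is one more tool, called after "Emit:" as a command line: name --pt "numbers of a row" for each row, then --argument value for the rest. drive_tool: Moves the arm, as the interface text tells. Its arguments: {"type":"object","properties":{"deltas":{"type":"array","items":{"type":"array","items":{"type":"number"}}},"grip_force":{"type":"number"}},"required":["deltas"]}

```bash
mkdir -p pics; cat > h.py <<'E'
import numpy as np,cv2
from cell import observe,get_image,get_calibration,workorder,nets
def pts(cam,depth,mask):
    c=get_calibration(cam);K=np.array(c["camera_matrix"]);T=np.array(c["extrinsics"])
    v,u=np.nonzero(mask&(depth>0));z=depth[v,u]
    p=np.c_[(u-K[0,2])/K[0,0]*z,(v-K[1,2])/K[1,1]*z,z]
    return p@T[:3,:3].T+T[:3,3]
E
python3 - <<'E'
from h import *
s=observe();print(s["t"],s["position"],s["eef_rot"])
for cam in("scene","side"):
    im,d=get_image(cam);cv2.imwrite(f"pics/{cam}.png",im[:,:,::-1])
    for n in("frame","board","leaf_l","leaf_r","end_rail","driver","screw_jar","railcar"):
        for r in nets.masks_of(cam,n)[:2]:
            p=pts(cam,d,r["region"])
            print(cam,n,round(r["score"],2),r["bbox"],len(p),np.median(p,0).round(3),np.percentile(p,2,0).round(3),np.percentile(p,98,0).round(3))
            if n in("board","frame"):print(cv2.minAreaRect((p[:,:2]*1000).astype(np.float32)))
E
```

```text
0.0 [ 0.16345405 -0.52485808  0.23071556] [-7.08811650e-04  9.88637845e-01  1.50315357e-01  4.09732460e-05]
scene frame 0.92 [309.3, 171.1, 404.0, 258.3] 5063 [0.633 0.057 0.02 ] [ 0.446 -0.031  0.001] [0.71  0.208 0.032]
((563.8554077148438, 100.0290298461914), (191.90121459960938, 281.447265625), 59.39796829223633)
scene leaf_l 0.52 [331.3, 223.9, 338.0, 235.2] 84 [0.61  0.023 0.021] [0.597 0.011 0.018] [0.628 0.034 0.024]
scene leaf_r 0.52 [331.3, 223.9, 338.0, 235.2] 84 [0.61  0.023 0.021] [0.597 0.011 0.018] [0.628 0.034 0.024]
scene end_rail 0.69 [417.0, 193.0, 435.7, 256.8] 708 [0.692 0.19  0.026] [0.615 0.154 0.   ] [0.75  0.243 0.03 ]
scene driver 0.94 [281.3, 185.1, 295.4, 239.8] 400 [ 0.503 -0.016  0.022] [ 0.456 -0.061  0.008] [0.582 0.014 0.028]
scene screw_jar 0.76 [405.5, 148.9, 426.0, 178.5] 383 [0.526 0.297 0.033] [0.505 0.286 0.003] [0.536 0.319 0.053]
scene railcar 0.65 [242.6, 170.9, 257.9, 223.1] 852 [ 0.464 -0.087  0.046] [ 0.386 -0.119  0.015] [ 0.504 -0.041  0.05 ]
side frame 0.56 [228.6, 186.0, 368.2, 316.3] 4551 [0.612 0.088 0.02 ] [ 0.438 -0.016  0.001] [0.
[... 764 characters left out ...]
 0.027]
side end_rail 0.74 [199.5, 225.2, 242.5, 288.9] 629 [0.668 0.205 0.027] [0.611 0.154 0.001] [0.745 0.243 0.03 ]
side end_rail 0.26 [248.6, 316.1, 274.8, 350.8] 644 [0.511 0.307 0.049] [0.497 0.287 0.003] [0.532 0.321 0.052]
side driver 0.73 [318.0, 184.7, 365.9, 231.9] 399 [ 0.483 -0.003  0.023] [ 0.447 -0.056  0.01 ] [0.571 0.017 0.028]
side screw_jar 0.68 [326.3, 193.7, 364.0, 228.4] 352 [ 0.481 -0.003  0.024] [ 0.448 -0.043  0.013] [0.545 0.017 0.028]
side screw_jar 0.61 [250.8, 314.2, 274.0, 348.9] 585 [0.51  0.307 0.049] [0.497 0.288 0.009] [0.529 0.321 0.052]
side railcar 0.72 [359.0, 178.8, 408.9, 224.8] 1201 [ 0.432 -0.068  0.044] [ 0.376 -0.111  0.002] [ 0.496 -0.037  0.05 ]
```

View pics/scene.png

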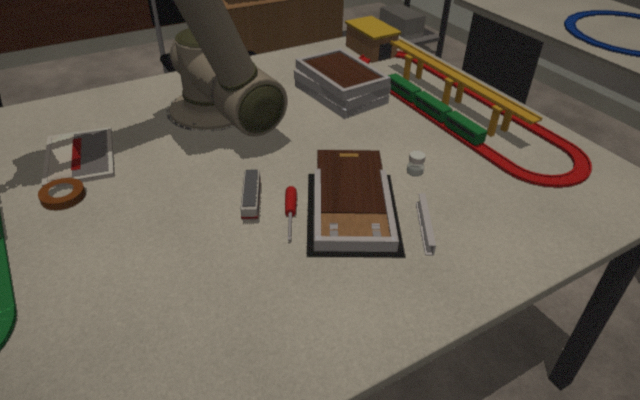

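View pics/side.png

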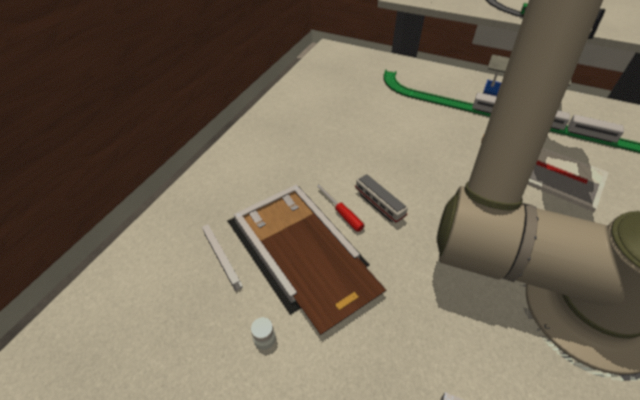

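The board and frame show in both views: the slide runs at about -30° in world, frame centre near (0.57, 0.09), board about 80–90 mm short. In the side picture the tail is at (353,310) and the springs at (257,219) and (291,203). I'll move above the board with the fingers shut.

Emit:
drive_tool --pt "0 30 -30 0 0 0 -3" --pt "0 60 -60 0 0 0 -6" --pt "0 95 -93 0 0 0 -9" --pt "0 130 -127 0 0 0 -12" --pt "0 165 -161 0 0 0 -15" --pt "0 200 -195 0 0 0 -18" --pt "0 230 -225 0 0 0 -21" --pt "0 250 -245 0 0 0 -21" --pt "0 262 -256 0 0 0 -21" --pt "0 262 -256 0 0 0 -21" --grip_force 60

```text
t: 1.9
position: [0.3381, -0.2014, 0.2315]
eef_rot: [0.0, 0.944, 0.329, 0.0]
wrist_force: [-0.7, 0.2, -0.1]
opening: 0.0001
grasp_force: 0.0
```

```bash
python3 - <<'E'
from h import *
from scipy.spatial.transform import Rotation as R
s=observe();q=s["eef_rot"];r=R.from_quat([q[1],q[2],q[3],q[0]])
print(s["t"],s["position"],r.as_matrix().round(3).tolist(),s["joints"],s["opening"])
t=np.array([.51,.12,.23]);print(r.inv().apply(t-s["position"])*1000)
E
```

```text
1.9 [ 0.33806155 -0.20137253  0.23153386] [[0.783, 0.622, 0.0], [0.622, -0.783, -0.0], [0.0, 0.0, -1.0]] [-8.40623627e-01  1.01883748e-01  1.68363232e+00  2.41423081e-04
  1.35570335e+00  5.89090805e-02] 0.00013581617928649413
[ 334.51219227 -144.72257519    1.56806777]
```

Emit:
drive_tool --pt "0 35 -15 0 0 0 -3" --pt "0 75 -32 0 0 0 -6" --pt "0 115 -50 0 0 0 -9" --pt "0 155 -67 0 0 0 -12" --pt "0 195 -84 0 0 0 -15" --pt "0 235 -102 0 0 0 -18" --pt "0 275 -119 0 0 0 -21.4" --pt "0 310 -134 0 0 0 -21.4" --pt "0 335 -145 0 0 0 -21.4" --pt "0 335 -145 0 0 0 -21.4"

```text
t: 2.9
position: [0.5119, 0.1199, 0.2308]
eef_rot: [-0.0, 0.867, 0.499, 0.0]
wrist_force: [-0.2, -0.4, -0.2]
opening: 0.0002
grasp_force: 0.0
```

```bash
cat > m.py <<'E'
from h import *
from scipy.spatial.transform import Rotation as R
import sys
s=observe();q=s["eef_rot"];r=R.from_quat([q[1],q[2],q[3],q[0]])
print(s["t"],s["position"],r.as_matrix().round(3).tolist(),s["joints"].round(3))
cam="wrist"
im,d=get_image(cam);cv2.imwrite(f"pics/{sys.argv[1]}.png",im[:,:,::-1])
for n in("frame","board","leaf_l","leaf_l_tip","leaf_r"):
    for k in nets.masks_of(cam,n)[:2]:
        m=cv2.erode(k["region"].astype(np.uint8),np.ones((3,3)))>0
        p=pts(cam,d,m)
        if len(p)<5: continue
        print(n,round(k["score"],2),k["bbox"],len(p),np.median(p,0).round(3),cv2.minAreaRect((p[:,:2]*1000).astype(np.float32)))
E
python3 m.py w1
```

```text
2.9 [0.5118932  0.1199066  0.23077389] [[0.503, 0.865, -0.0], [0.865, -0.503, 0.0], [0.0, -0.0, -1.0]] [0.005 0.338 1.365 0.    1.438 0.531]
frame 0.92 [252.6, 78.4, 502.5, 240.3] 18053 [0.621 0.08  0.019] ((565.498046875, 92.55500793457031), (189.98643493652344, 268.2042236328125), 59.730567932128906)
frame 0.58 [428.2, 195.9, 465.4, 212.1] 317 [0.62  0.013 0.021] ((616.2423706054688, 14.12574577331543), (13.840914726257324, 43.48336410522461), 57.5534553527832)
board 0.67 [186.5, 98.0, 404.3, 234.6] 24787 [0.488 0.141 0.024] ((489.9045715332031, 135.99107360839844), (148.64163208007812, 232.47227478027344), 59.661407470703125)
board 0.5 [435.2, 123.0, 480.8, 138.4] 482 [0.663 0.084 0.021] ((659.7070922851562, 85.89014434814453), (14.597360610961914, 45.31149673461914), 58.8848762512207)
leaf_l 0.92 [434.5, 121.7, 476.5, 138.2] 449 [0.661 0.084 0.021] ((659.0421752929688, 85.44871520996094), (13.278404235839844, 44.45008850097656), 59.88874053955078)
leaf_l 0.72 [425.1, 196.0, 468.0, 212.9] 346 [0.621 0.011 0.022] ((616.824462890625, 13.174184799194336), (14.118422508239746, 44.08774948120117), 59.5590934753418)
leaf_l_tip 0.66 [432.7, 123.6, 478.7, 139.8] 459 [0.663 0.084 0.022] ((659.2833251953125, 85.33658599853516), (13.316667556762695, 44.940643310546875), 59.93981170654297)
leaf_r 0.92 [434.5, 121.7, 476.5, 138.2] 449 [0.661 0.084 0.022] ((659.1006469726562, 85.56365966796875), (13.276904106140137, 44.45001220703125), 59.87373352050781)
leaf_r 0.72 [425.1, 196.0, 468.0, 212.9] 346 [0.621 0.011 0.022] ((616.8656005859375, 13.29942512512207), (14.117944717407227, 44.08747863769531), 59.541656494140625)
```

View pics/w1.png

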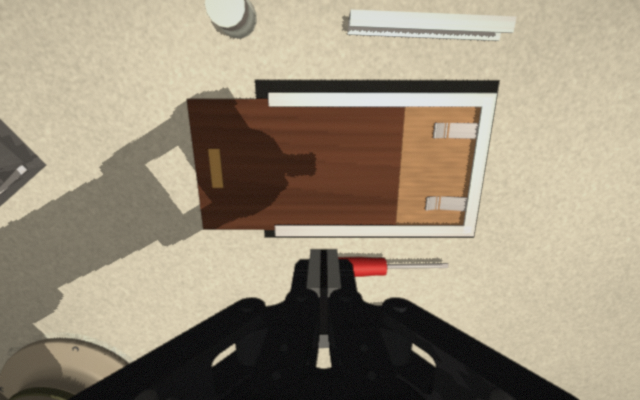

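Wrist view: board from x≈190 to 402 px, springs at (455,131) and (446,204), all clear. Travel comes out at about 87 mm; the tool's +y is the slide direction. Descending at board +30 mm, on the middle line.

Emit:
drive_tool --pt "0 1 1 30 0 0 0" --pt "0 3 5 70 0 0 0" --pt "0 3 5 110 0 0 0" --pt "0 3 5 150 0 0 0" --pt "0 3 5 180 0 0 0" --pt "0 3 5 195 0 0 0" --pt "0 3 5 201 0 0 0" --pt "0 3 5 204 0 0 0" --pt "0 3 5 206 0 0 0" --pt "0 3 5 206 0 0 0"

```text
t: 4.2
position: [0.5168, 0.1185, 0.026]
eef_rot: [0.0, 0.867, 0.498, 0.001]
wrist_force: [-0.6, 0.6, 0.2]
opening: 0.0003
grasp_force: 0.0
```

Emit:
drive_tool --pt "0 0 0 1 0 0 0" --pt "0 0 0 2 0 0 0" --pt "0 0 0 3 0 0 0" --pt "0 0 0 3 0 0 0" --pt "0 0 0 3 0 0 0"

```text
t: 4.7
position: [0.5167, 0.1187, 0.0226]
eef_rot: [0.0, 0.867, 0.498, 0.0]
wrist_force: [0.6, -0.2, 3.7]
opening: 0.0002
grasp_force: 1.8
```

Emit:
drive_tool --pt "0 0 0 1 0 0 0" --pt "0 0 0 2 0 0 0" --pt "0 0 0 3 0 0 0" --pt "0 0 0 4 0 0 0" --pt "0 0 0 5 0 0 0" --pt "0 0 0 5 0 0 0" --pt "0 0 0 5 0 0 0"

```text
t: 5.4
position: [0.5168, 0.1187, 0.0182]
eef_rot: [0.0, 0.867, 0.498, 0.001]
wrist_force: [-2.5, -0.1, 11.6]
opening: -0.0
grasp_force: 6.1
```

Emit:
drive_tool --pt "0 0 0 1 0 0 0" --pt "0 0 0 2 0 0 0" --pt "0 0 0 2 0 0 0" --pt "0 0 0 2 0 0 0"

```text
t: 5.8
position: [0.5168, 0.1187, 0.0177]
eef_rot: [0.001, 0.867, 0.498, 0.001]
wrist_force: [-7.0, -1.4, 29.1]
opening: -0.0001
grasp_force: 14.4
```

Bottomed on the stop at 29 N. Slide.

Emit:
drive_tool --pt "0 0 2 0 0 0 0" --pt "0 0 5 0 0 0 0" --pt "0 0 9 0 0 0 0" --pt "0 0 13 0 0 0 0" --pt "0 0 17 0 0 0 0" --pt "0 0 20 0 0 0 0" --pt "0 0 20 0 0 0 0"

```text
t: 6.5
position: [0.533, 0.1097, 0.0177]
eef_rot: [-0.001, 0.867, 0.498, 0.0]
wrist_force: [-11.5, 5.3, 31.5]
opening: 0.0
grasp_force: 16.0
```

```bash
python3 m.py w2
```

```text
6.5 [0.53300365 0.10965452 0.01771354] [[0.504, 0.863, -0.0], [0.863, -0.504, 0.002], [0.001, -0.001, -1.0]] [-0.016  0.619  1.593  0.002  0.93   0.512]
frame 0.73 [107.4, 53.9, 640.0, 397.4] 70452 [0.631 0.109 0.013] ((563.2406005859375, 105.01779174804688), (175.23501586914062, 255.13453674316406), 59.708919525146484)
board 0.8 [0.0, 101.4, 507.6, 374.2] 93121 [0.504 0.149 0.017] ((499.3241271972656, 136.2334442138672), (148.82080078125, 250.4617462158203), 61.162837982177734)
leaf_l 0.68 [536.2, 157.1, 639.1, 195.4] 3270 [0.662 0.089 0.021] ((660.0050659179688, 89.32208251953125), (15.843570709228516, 46.62248992919922), 59.376800537109375)
leaf_l_tip 0.92 [534.3, 156.8, 640.0, 200.0] 3361 [0.662 0.089 0.021] ((662.0457763671875, 88.07427978515625), (16.04983901977539, 51.61489486694336), 59.76960754394531)
leaf_l_tip 0.63 [106.3, 54.1, 639.6, 398.9] 70783 [0.631 0.109 0.013] ((621.0738525390625, 126.70883178710938), (155.4840545654297, 317.96075439453125), 24.848220825195312)
leaf_r 0.68 [536.2, 157.1, 639.1, 195.4] 3270 [0.662 0.089 0.021] ((660.0048828125, 89.322998046875), (15.843591690063477, 46.622501373291016), 59.37716293334961)
```

View pics/w2.png

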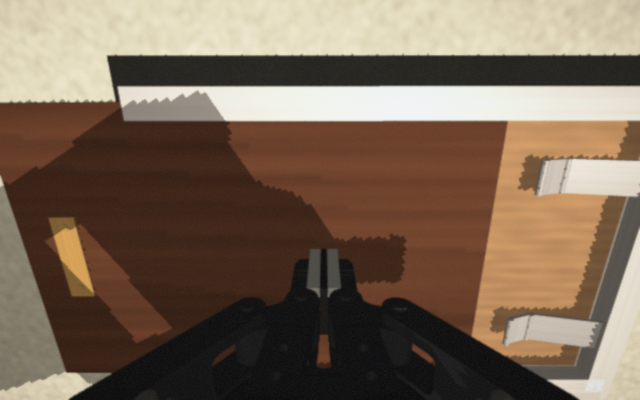

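Emit:
drive_tool --pt "0 0 3 0 0 0 0" --pt "0 0 6 0 0 0 0" --pt "0 0 10 0 0 0 0" --pt "0 0 14 0 0 0 0" --pt "0 0 18 0 0 0 0" --pt "0 0 20 0 0 0 0" --pt "0 0 20 0 0 0 0"

```text
t: 7.5
position: [0.5504, 0.0996, 0.0178]
eef_rot: [-0.001, 0.867, 0.498, 0.0]
wrist_force: [-10.9, 5.3, 31.2]
opening: 0.0003
grasp_force: 15.4
```

The board follows the finger with its leading edge at px x≈490–505, straight. Check that it has passed under the tips.

```bash
python3 m.py w3 | head -3
```

```text
7.5 [0.55036727 0.09964226 0.01781114] [[0.504, 0.863, 0.0], [0.863, -0.504, 0.002], [0.001, -0.001, -1.0]] [-0.033  0.637  1.548  0.002  0.956  0.494]
frame 0.81 [65.6, 55.9, 640.0, 393.9] 67287 [0.642 0.113 0.014] ((625.214599609375, 137.83619689941406), (155.8674774169922, 305.22332763671875), 26.64015007019043)
frame 0.51 [0.8, 104.2, 505.8, 376.8] 92073 [0.522 0.139 0.017] ((515.5892333984375, 125.27804565429688), (149.07469177246094, 250.3389434814453), 60.583988189697266)
```

View pics/w3.png

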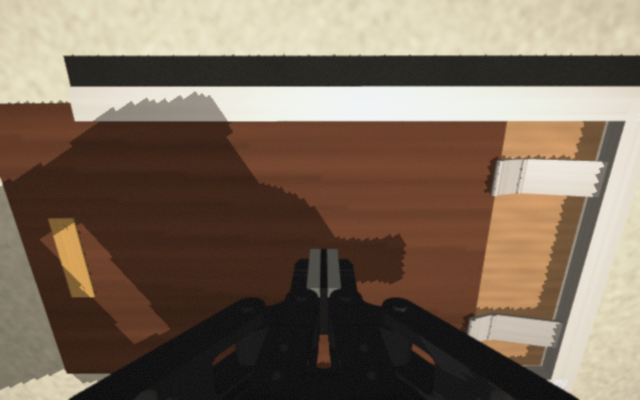

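The leading edge (px x≈495) now runs under both spring tips. I'll go on.

Emit:
drive_tool --pt "0 0 3 0 0 0 0" --pt "0 0 6 0 0 0 0" --pt "0 0 10 0 0 0 0" --pt "0 0 14 0 0 0 0" --pt "0 0 18 0 0 0 0" --pt "0 0 22 0 0 0 0" --pt "0 0 26 0 0 0 0" --pt "0 0 30 0 0 0 0" --pt "0 0 33 0 0 0 0" --pt "0 0 33 0 0 0 0"

```text
t: 8.8
position: [0.5775, 0.0836, 0.0178]
eef_rot: [-0.002, 0.867, 0.498, -0.001]
wrist_force: [-15.4, 8.6, 32.6]
opening: -0.0001
grasp_force: 16.2
```

```bash
python3 m.py w4 | head -3
```

```text
8.8 [0.57753534 0.08362691 0.01776361] [[0.504, 0.864, -0.003], [0.864, -0.504, 0.003], [0.001, -0.004, -1.0]] [-0.06   0.669  1.473  0.003  1.003  0.467]
frame 0.77 [2.9, 53.9, 590.5, 389.3] 54412 [0.644 0.134 0.027] ((571.3820190429688, 104.404052734375), (168.79104614257812, 271.49468994140625), 59.77257537841797)
frame 0.55 [422.2, 158.5, 537.4, 200.9] 3554 [0.662 0.088 0.022] ((660.482666015625, 88.80441284179688), (16.304290771484375, 46.8951301574707), 59.62863540649414)
```

View pics/w4.png

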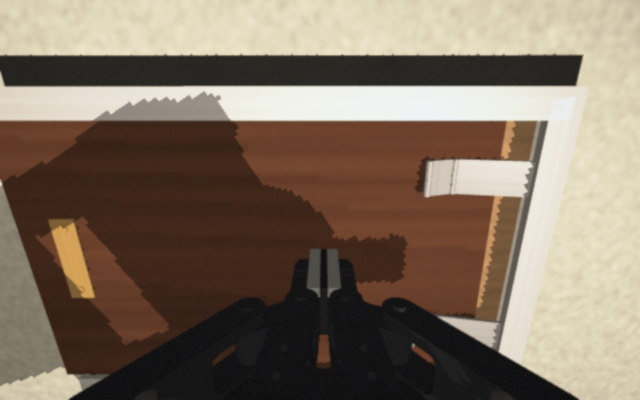

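About 15–17 mm of gap remains (px 500 to 540). Finish slowly.

Emit:
drive_tool --pt "0 0 3 0 0 0 0" --pt "0 0 6 0 0 0 0" --pt "0 0 9 0 0 0 0" --pt "0 0 12 0 0 0 0" --pt "0 0 14 0 0 0 0" --pt "0 0 14 0 0 0 0"

```text
t: 9.7
position: [0.5896, 0.0766, 0.0177]
eef_rot: [-0.002, 0.867, 0.498, -0.001]
wrist_force: [-15.1, 8.7, 31.2]
opening: -0.0001
grasp_force: 15.5
```

Emit:
drive_tool --pt "0 0 1 0 0 0 0" --pt "0 0 2 0 0 0 0" --pt "0 0 2 0 0 0 0"

```text
t: 10.0
position: [0.5911, 0.0757, 0.0177]
eef_rot: [-0.002, 0.867, 0.498, -0.001]
wrist_force: [-15.9, 9.5, 31.4]
opening: 0.0001
grasp_force: 15.6
```

Emit:
drive_tool --pt "0 0 1 0 0 0 0" --pt "0 0 2 0 0 0 0" --pt "0 0 2 0 0 0 0"

```text
t: 10.3
position: [0.5926, 0.0749, 0.0177]
eef_rot: [-0.002, 0.867, 0.498, -0.001]
wrist_force: [-17.2, 10.1, 31.8]
opening: -0.0001
grasp_force: 15.9
```

```bash
python3 m.py w5 | head -1; python3 -c "
import cv2;i=cv2.imread('pics/w5.png')[80:320,340:620];cv2.imwrite('pics/w5c.png',cv2.resize(i,None,fx=2.4,fy=2.4))"
```

```text
10.3 [0.59263121 0.07488888 0.01767403] [[0.504, 0.864, -0.004], [0.864, -0.504, 0.003], [0.0, -0.005, -1.0]] [-0.073  0.687  1.431  0.003  1.029  0.453]
```

View pics/w5c.png

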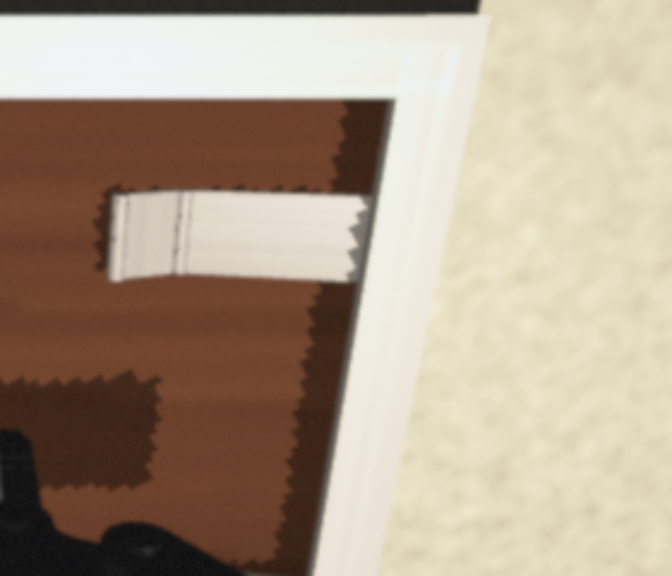

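Emit:
drive_tool --pt "0 0 1 0 0 0 0" --pt "0 0 2 0 0 0 0" --pt "0 0 2 0 0 0 0"

```text
t: 10.9
position: [0.5928, 0.0748, 0.0176]
eef_rot: [-0.004, 0.867, 0.498, -0.002]
wrist_force: [-21.8, 13.8, 36.7]
opening: 0.0001
grasp_force: 18.1
```

Stalled with the push rising from 20 to 26 N after about 88 mm: against the end wall. Lift straight off.

Emit:
drive_tool --pt "0 0 0 -2 0 0 0" --pt "0 0 0 -5 0 0 0" --pt "0 0 0 -9 0 0 0" --pt "0 0 0 -15 0 0 0" --pt "0 0 0 -30 0 0 0" --pt "0 0 0 -60 0 0 0" --pt "0 0 0 -100 0 0 0" --pt "0 0 0 -140 0 0 0" --pt "0 0 0 -180 0 0 0" --pt "0 0 0 -180 0 0 0"

```text
t: 11.9
position: [0.5988, 0.0715, 0.2012]
eef_rot: [0.003, 0.867, 0.498, 0.004]
wrist_force: [0.3, -0.2, 0.2]
opening: -0.0001
grasp_force: 0.0
```

```bash
python3 m.py w6
```

```text
11.9 [0.59877541 0.0714528  0.20121583] [[0.505, 0.863, 0.011], [0.863, -0.505, -0.001], [0.005, 0.01, -1.0]] [-0.077  0.491  1.203 -0.     1.438  0.452]
frame 0.76 [147.3, 81.2, 414.3, 253.5] 13656 [0.611 0.115 0.021] ((562.128662109375, 94.97264099121094), (187.76109313964844, 268.64166259765625), 59.72157287597656)
board 0.93 [161.2, 108.3, 389.6, 243.1] 25079 [0.554 0.103 0.013] ((557.1257934570312, 95.6348876953125), (136.4794921875, 223.5811004638672), 59.968753814697266)
leaf_l 0.71 [341.7, 206.1, 383.8, 225.2] 528 [0.614 0.016 0.015] ((612.7887573242188, 15.710487365722656), (17.483760833740234, 44.316402435302734), 60.253700256347656)
leaf_l 0.6 [344.2, 125.2, 388.5, 146.3] 660 [0.655 0.089 0.015] ((655.25244140625, 88.2529525756836), (16.515981674194336, 43.47064971923828), 60.3342170715332)
leaf_l_tip 0.87 [344.0, 126.9, 389.1, 145.5] 592 [0.656 0.089 0.015] ((655.2423095703125, 89.61329650878906), (14.138070106506348, 42.226070404052734), 60.51811218261719)
leaf_r 0.71 [341.7, 206.1, 383.8, 225.2] 528 [0.614 0.016 0.015] ((612.8260498046875, 15.757619857788086), (17.484359741210938, 44.31548309326172), 60.25777053833008)
leaf_r 0.6 [344.2, 125.2, 388.5, 146.3] 660 [0.655 0.089 0.015] ((655.284423828125, 88.30303955078125), (16.516489028930664, 43.46967315673828), 60.33869552612305)
```

View pics/w6.png

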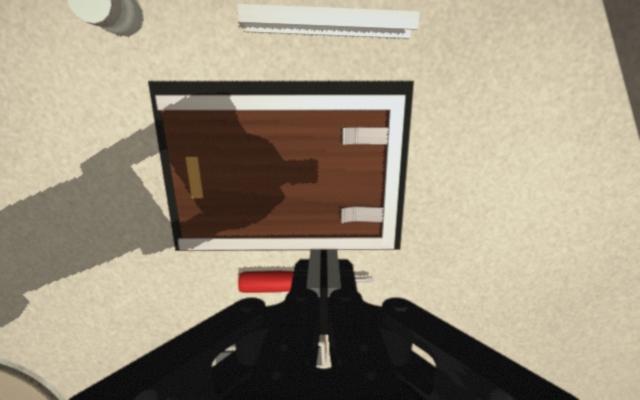

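The tail looks flush at px (160–178, 110–240). I'll zoom in on it before handing in.

```bash
python3 -c "
import cv2;i=cv2.imread('pics/w6.png')[80:260,140:240];i=cv2.convertScaleAbs(i,alpha=2.0);cv2.imwrite('pics/w6c.png',cv2.resize(i,None,fx=3.3,fy=3.3))"
```

```text
(no output)
```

View pics/w6c.png

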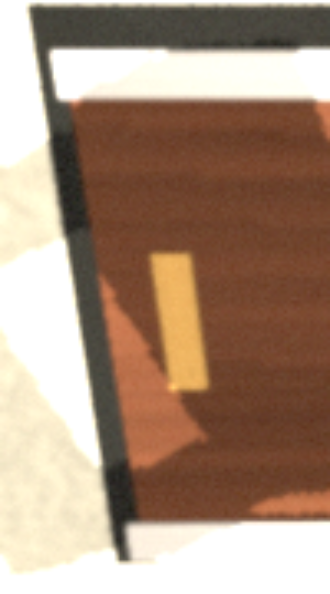

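```bash
python3 -c "
from cell import workorder;print(workorder.hand_in())"
```

```text
the job is handed in; nothing more can be done
None
```

I pressed the board to its stop and slid it about 88 mm under both springs, until it stalled against the closed end. I then lifted the hand clear and handed the job in at about 12 s; the tail looks flush with the open end, and no verdict came back.

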